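# Turn the ink pad over down the turning ramp

### The job

The lid side of the dark blue ink-pad tin has been photographed; now its underside has to face up for dusting, without the tin being picked up. Push it slowly over the edge of the deck of the grey turning ramp so that it comes down on the blue ramp on its end, tip it on over from there, and leave it lying flat on the black landing mat with its underside up. Do not lift it off the ramp unit or move the other things on the table.

Things in the scene. Friction and masses are not known exactly. Their poses are not given: they have to be found in the camera images.
- ink_pad: Closed tin ink pad, dark blue: flat box 71 mm (x) by 121 mm (y) by 17 mm, 0.11 to 0.22 kg; a narrow lip makes it 5 mm wider at -x. The lid does not open. Origin: centre of its underside; z points out of the lid. Starts lid up on the deck, its y along the ramp's y within 0.1 rad, its far end 5 to 27 mm short of the deck edge.
- turn_ramp: Turning ramp, grey sheet metal, fixed; 108 mm wide (x), 362 mm long; things travel along its +y. Origin on the table under the deck edge, midway across; z up. Level deck 90 mm high from y = -150 mm to 0, open at the rear; then the blue ramp, a gutter and the black landing. Side cheeks 96 mm apart inside, 8 mm above the deck, about 12 mm above the ramp, 16 mm above the landing.
- deck_edge (a point): Middle of the deck edge, 90 mm above the table, axes as turn_ramp. From here the blue ramp falls at 68 degrees to y = 35 mm. A tin pushed slowly over (30 mm/s is safe) swings down on to the ramp by itself and stays leaning back at about 65 degrees, far end in the gutter, upper end some 25 mm above deck height. Pushed fast, it can land lid up instead.
- gutter (a point): Middle of the gutter's floor at the ramp's foot, y = 49 mm, z = 4 mm of turn_ramp; 29 mm wide, ending in an upright step 12 mm high up to the landing at y = 64 mm. A leaning tin pushed on along +y, 5 to 15 mm above deck height, pivots on this step; it goes over by itself once its pushed face there has come to about y = 70 mm, and falls lid down on the landing.
- landing (a point): Centre of the level black rubber landing, at y = 135 mm, z = 16 mm of turn_ramp; axes as turn_ramp. It runs from y = 64 mm to an end stop at y = 206 mm, whose top is 32 mm above the table.
- jar_black: Bystander: black-lidded powder jar, 63 mm wide, 62 mm tall; origin at the centre of its underside. Leave it alone.
- jar_white: Bystander: white-lidded powder jar, 63 mm wide, 62 mm tall; origin at the centre of its underside. Leave it alone.
- jar_red: Bystander: small black-lidded jar with a red-brown band, 49 mm wide, 50 mm tall; origin at the centre of its underside. Leave it alone.
- lift_tape: Bystander: roll of tape lying flat, 83 mm wide, 26 mm tall; origin at the centre of its underside. Leave it alone.
- tent_a: Bystander: yellow folded number tent, 53x45 mm, 57 mm tall; origin at the centre of its underside. Leave it alone.
- tent_b: Bystander: second yellow number tent, 53x45 mm, 57 mm tall; origin at the centre of its underside. Leave it alone.
There are look-alikes about, which are no part of the job. Leave any brown look-alike of the ink_pad alone.

How it is judged:
On the way:
1. the tin is over the deck edge, tipped up on the ramp (angle between ink_pad's own z axis and vertical between 0.9 and 2.2 rad and y of ink_pad in the frame of turn_ramp between -0.02 and 0.1 m and height (world z) of ink_pad below 0.13 m), for 0.1 s.
At the end, for the whole second after the job is handed in: The tin lies still and flat (within 8 degrees) on the landing mat, underside up, its centre within 45 mm of the landing's centre along the ramp and 30 mm across; nothing touches it but the ramp unit (angle between ink_pad's own z axis and vertical above 3 rad and z of ink_pad in the frame of landing between 0.01 and 0.024 m and y of ink_pad in the frame of landing between -0.045 and 0.045 m and x of ink_pad in the frame of landing between -0.03 and 0.03 m and linear speed of ink_pad below 0.01 m/s and contact force between ink_pad and the fingers below 0.1 N).
It fails at once if the tin is lifted (its underside's centre more than 130 mm above the table) (height (world z) of ink_pad above 0.13 m).
It fails at once if the tin falls off the ramp unit (x of ink_pad in the frame of turn_ramp above 0.07 m or x of ink_pad in the frame of turn_ramp below -0.07 m or y of ink_pad in the frame of turn_ramp above 0.23 m or y of ink_pad in the frame of turn_ramp below -0.16 m).
It fails at once if another thing on the table is moved by more than 40 mm (distance of any of jar_black, jar_white, jar_red, lift_tape, tent_a, tent_b from where it was at the start of the episode above 0.04 m).
It also fails if it takes over 40 s, if anything falls off the work surface, if the arm or the gripper's body presses on something with over 40 N, if the wrist force passes 120 N, or if a joint passes its speed limit or range.

### The arm

A 7-joint arm with a two-finger parallel gripper is mounted at the origin on a cart in front of the work surface, level with it; the furniture and walls round the work are solid. World frame = base frame: x ahead of the robot, y to its left, z up, the work surface at z = 0. Lengths are in m, angles in rad, forces in N, time in s.
With the tool pointing down it reaches from about 0.425 to 0.95 m from the base axis. Payload 4.7 kg.
Tool frame: the origin (TCP) lies between the finger pads; the fingertips stand 25 mm ahead of it and the grasp point (between the pads) lies 6 mm ahead of it; z points along the fingers, y is the line along which they close (so a half turn about z gives the same grasp; the last joint's range is limited). The gripper opens to 85 mm and grips with 20 to 120 N. Pads are 22 mm wide; open, the fingers measure 114 mm over their backs; the gripper's body (76 mm by 85 mm) begins 54 mm behind the grasp point. The pads swing forward as they close: fully open they stand 13 mm farther back than shut.
Start: joints at [-1.211, 0.469, -0.049, 1.532, 0.024, 1.141, -0.082], TCP at [0.256, 0.625, 0.256] pointing down, gripper open.
Joint ranges: [-2.59, 2.59], [-0.33, 1.99], [-1.39, 1.29], [0.1, 2.45], [-1.04, 4.18], [0.21, 1.99], [-2.66, 2.66]. Speed limits (rad/s): [2.57, 2.57, 3.14, 3.14, 3.14, 3.14, 3.14].

### API

Orientations are given as a 3x3 rotation matrix whose columns are the frame's x, y, z axes.
In Python, from rig import * gives the robot as it stands. Calls block until the motion is done:
- movep(position, orientation): joint-space move of the TCP to a pose.
- move_l(position, attitude=None, feed=0.15, until_force=None): straight line of the TCP; attitude=None keeps the orientation; feed is the mean speed in m/s. With until_force (N) it stops when the force on the tool has changed by that much, and returns True; else False.
- move_joints(angles): joint-space move.
- command_gripper(opening, newtons=None): finger opening in m; newtons is the grip in N (None keeps the last); returns when the fingers have stopped.
- sleep(seconds).
- inverse_kinematics(position, orientation): joint angles nearest the present ones, or None.
- sense(): the state.
- camera(name): name is "scene" or "top" or "wrist"; returns (picture, depth): 420x560x3 uint8, red, green, blue; 420x560 float32, m along the optical axis (not along the pixel's ray), 0 where there is no reading.
- camera_params(name): a dict with "K" (3x3 intrinsics, pixels), "position" and "rotation" of the camera in the world; the wrist camera has in their place "tool_from_camera" (4x4, takes a point from camera to tool coordinates, whose origin is the TCP and whose axes are the flange's). Camera axes: x right, y down, z forward; pixel columns grow to the right and rows downward; lengths in m; the calibration is good to about 2 mm. A picture is of the moment at which its call begins: read the wrist's pose just before it. camera_params takes no time and is no camera call.
A pose or a line that the arm cannot do raises Unreachable and nothing moves.
- finish_job(): hands the job in; it is judged then, once.
The state is a dict: "time_s": time; "joint_pos": joint angles; "qd": joint speeds; "joint_efforts": joint torques, N m; "position": TCP position; "tcp_rot": TCP orientation; "wrist_force": force on the tool from outside, world axes, zero at the start; "ft_torque": the same for the moment, N m; "finger_gap": finger opening in m; "gripper_force": force on a finger pad.
Only numpy, scipy, OpenCV 4.12 (cv2) and the standard library are available. Lean on these libraries where they do the work, as an engineer would, in place of code of your own. Each camera call takes 0.05 s, during which the arm holds its last target. There are 200 camera calls.

## Working session

There is one attempt and no reset: what is moved stays moved. The work goes in short steps, each a Python script; the robot and the scene stay as the last script left them, time stands still between calls to the robot, and variables do not carry over. Pictures are saved under pics/ and viewed, at most 10 in all, crops included, and the job is handed in when it is done.

```bash
mkdir -p pics; python3 - <<'E'
from rig import *
import cv2,numpy as np
ims=[]
for n in("scene","top"):
    p,d=camera(n); np.savez(f"{n}.npz",p=p,d=d); cv2.imwrite(f"pics/{n}.png",p[...,::-1])
    c=camera_params(n); print(n,c)
E
```

```text
scene {'K': array([[466.56117849,   0.        , 281.27058465],
       [  0.        , 466.56117849, 212.88033853],
       [  0.        ,   0.        ,   1.        ]]), 'position': array([ 0.05400065, -0.57252589,  1.08451641]), 'rotation': array([[ 0.70312594, -0.55818315,  0.44050595],
       [-0.71086891, -0.53723779,  0.45391734],
       [-0.01671257, -0.63230304, -0.77454087]])}
top {'K': array([[392.80490363,   0.        , 286.28527873],
       [  0.        , 392.80490363, 204.4359128 ],
       [  0.        ,   0.        ,   1.        ]]), 'position': array([ 0.5498326 , -0.00495791,  1.16759714]), 'rotation': array([[ 0.00961676, -0.99738691,  0.07160221],
       [-0.99990378, -0.00887571,  0.01066047],
       [-0.0099971 , -0.07169784, -0.9973763 ]])}
```

View pics/top.png

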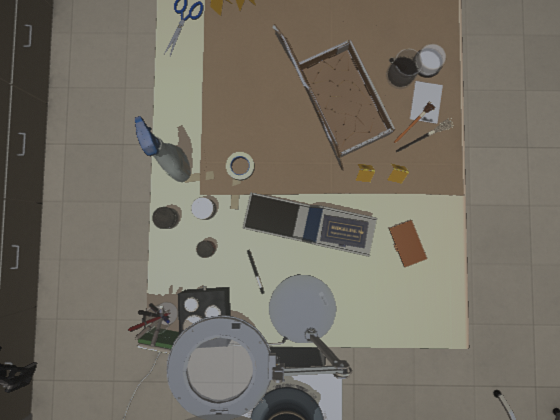

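View pics/scene.png

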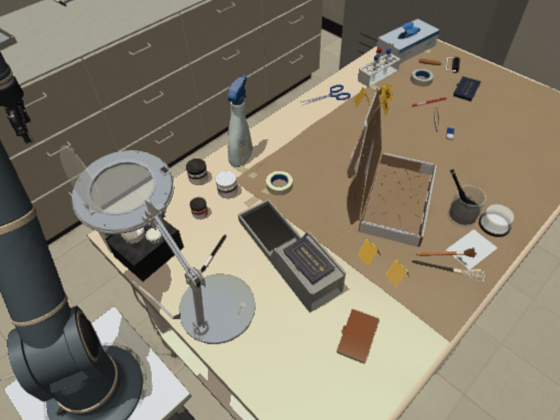

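The top view shows the ramp unit from about (246,210), the landing end, to (375,235), the deck's rear, with the tin on the deck near (347,231). A magnifier lamp stands at about (220,365)–(300,310) and a spray bottle at (165,150). The brown look-alike is at (407,243).

```bash
cat > h.py <<'E'
import numpy as np,cv2
from rig import *
def cloud(n,load=True):
    if load: z=np.load(n+".npz"); p,d=z["p"],z["d"]
    else: p,d=camera(n)
    c=camera_params(n);K=c["K"];v,u=np.indices(d.shape)
    P=np.stack([(u-K[0,2])/K[0,0]*d,(v-K[1,2])/K[1,1]*d,d],-1)@c["rotation"].T+c["position"]
    P[d==0]=np.nan
    return p,P
E
python3 - <<'E'
from h import *
p,P=cloud("top")
def at(P,u,v):
    return np.round(np.nanmedian(P[v-1:v+2,u-1:u+2].reshape(-1,3),0),3)
for n,u,v in [("bottle",147,135),("bottle2",175,160),("lamphead",262,365),("lamphead2",180,360),("lampheadtop",225,325),("arm",345,370),("arm",312,335),("base",290,300),("blacktray",215,310),("tenta",366,173),("boxflap",340,160),("boxflap",280,35),("brown",407,243),("tin",347,231),("landing",270,217)]: print(n,at(P,u,v))
q,Q=cloud("scene")
for n,u,v in [("lampheadS",120,160),("lh2",80,190),("lh3",165,190),("joint",155,212),("arm",180,250),("pole",198,300)]: print(n,at(Q,u,v))
# ramp unit region: deck-top pts and tin
roi=np.zeros(p.shape[:2],bool);roi[185:265,235:390]=1
z=P[...,2]
for lo,hi,nm in[(0.085,.1,"deck"),(.1,.115,"tintop"),(.01,.024,"landing"),(.085,.13,"high")]:
    m=(roi&(z>lo)&(z<hi)).astype(np.uint8)
    m=cv2.morphologyEx(m,cv2.MORPH_OPEN,np.ones((2,2)))
    X=P[m>0][:,:2]
    if len(X)>5:
        r=cv2.minAreaRect((X*1000).astype(np.float32)); print(nm,m.sum(),r,np.round(cv2.boxPoints(r)).tolist(),np.median(P[m>0][:,2]))
print(sense())
E
python3 -c "
import cv2
i=cv2.imread('pics/top.png')[180:270,230:395];cv2.imwrite('pics/c.png',cv2.resize(i,None,fx=4.8,fy=4.8,interpolation=2))"
```

```text
bottle [0.773 0.33  0.274]
bottle2 [0.741 0.304 0.133]
lamphead [0.288 0.049 0.369]
lamphead2 [0.3   0.208 0.385]
lampheadtop [0.368 0.122 0.381]
arm [ 0.263 -0.123  0.317]
arm [ 0.269 -0.068  0.064]
base [ 0.358 -0.006  0.03 ]
blacktray [0.34  0.196 0.095]
tenta [ 0.723 -0.222  0.043]
boxflap [ 0.731 -0.126  0.2  ]
boxflap [1.016 0.023 0.274]
brown [ 0.523 -0.345  0.016]
tin [ 0.556 -0.158  0.107]
landing [0.595 0.055 0.015]
lampheadS [0.315 0.19  0.385]
lh2 [0.202 0.139 0.42 ]
lh3 [0.336 0.062 0.371]
joint [0.279 0.009 0.392]
arm [0.374 0.167 0.007]
pole [ 0.26  -0.1    0.214]
deck 976 ((552.1383666992188, -161.95742797851562), (183.8914031982422, 109.60980987548828), 78.21327209472656) [[480.0, -241.0], [587.0, -263.0], [625.0, -83.0], [517.0, -61.0]] nan
tintop 1205 ((nan, nan), (0.0, 0.0), 0.0) [[nan, nan], [nan, nan], [nan, nan], [nan, nan]] nan
landing 1644 ((545.1087036132812, 37.227027893066406), (181.66726684570312, 193.8563232421875), 78.25101470947266) [[432.0, -32.0], [622.0, -71.0], [659.0, 106.0], [469.0, 146.0]] nan
high 2222 ((556.9116821289062, -164.28086853027344),
[... 263 characters left out ...]
8]), 'qd': array([ 0.00027272, -0.00222084, -0.00256958, -0.0043355 , -0.00186691,
       -0.00107122, -0.00047232]), 'joint_efforts': array([ 4.45590922e-04, -5.11516821e+01, -4.70673025e-02, -2.38389713e+01,
        1.07777410e-02,  4.39287469e-03, -2.98534530e-05]), 'position': array([0.25565456, 0.62419357, 0.25535115]), 'tcp_rot': array([[-9.25386822e-01,  3.79023524e-01, -6.30043624e-04],
       [ 3.79024045e-01,  9.25385329e-01, -1.66305862e-03],
       [-4.73052133e-05, -1.77777422e-03, -9.99998419e-01]]), 'wrist_force': array([-0.29499519, -0.45435942, -0.12676787]), 'ft_torque': array([ 0.0278311 ,  0.03384465, -0.0072391 ]), 'gripper_force': 0.0, 'finger_gap': 0.08541139995929824}
```

View pics/c.png

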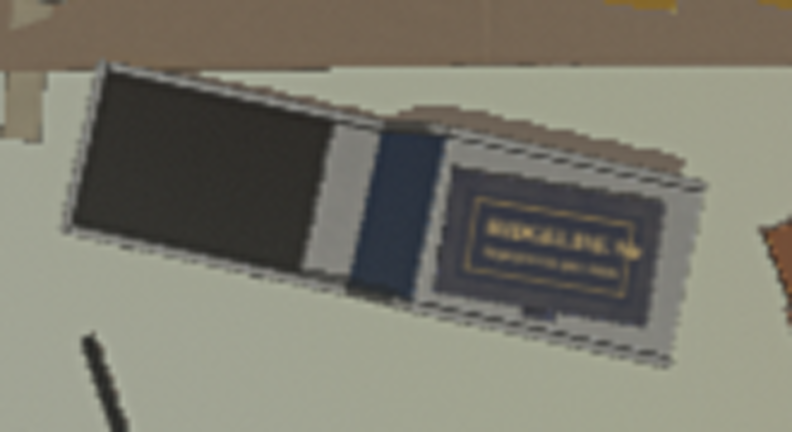

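The crop shows the tin top's corners at crop (455,165), (665,200), (645,325) and (432,290), with the "lip" side towards the robot. The deck edge runs from (443,135) to (412,298), and the landing mat's edge from (333,122) to (303,270).

```bash
cat >> h.py <<'E'
def ray(n,uv,z):
    c=camera_params(n);uv=np.atleast_2d(uv).astype(float)
    D=np.c_[uv,np.ones(len(uv))]@np.linalg.inv(c["K"]).T@c["rotation"].T
    return c["position"]+D*((z-c["position"][2])/D[:,2])[:,None]
E
python3 - <<'E'
from h import *
cr=lambda L:np.array(L)/4.8+[230,180]-.4
edge=ray("top",cr([(443,135),(412,298)]),.09)
rear=ray("top",cr([(705,185),(668,363)]),.098)
stop=ray("top",cr([(105,65),(68,230)]),.032)
step=ray("top",cr([(333,122),(303,270)]),.016)
tin=ray("top",cr([(455,165),(665,200),(645,325),(432,290)]),.107)
for n,a in dict(edge=edge,rear=rear,stop=stop,step=step,tin=tin).items(): print(n,np.round(a[:,:2],4).tolist(),a.mean(0).round(4))
y=stop.mean(0)-rear.mean(0);y[2]=0;L=np.linalg.norm(y);y/=L;x=np.array([y[1],-y[0],0]);print("len",L,"yaw",np.arctan2(-y[0],y[1]))
o=rear.mean(0)+.15*y;print("o from rear",o,"stop",stop.mean(0)-.208*y,"step",step.mean(0)-.064*y)
O=(o+edge.mean(0)+step.mean(0)-.064*y+stop.mean(0)-.208*y)/4;O[2]=0
for p in tin:print("tin in ramp",((p-O)@x).round(4),((p-O)@y).round(4))
np.savez("fr.npz",O=O,x=x,y=y);print(O)
for n in("top","scene"):
    p,P=cloud(n);m=(P[...,0]>.15)&(P[...,0]<.45)&(P[...,1]>-.2)&(P[...,1]<.25)&(P[...,2]>.3)&(P[...,2]<.6)
    print(n,np.nanpercentile(P[m],[1,50,99],axis=0).round(3))
R=np.c_[y,x,[0,0,-1.]];print(np.linalg.det(R))
for s in(1,-1):
    for yy,z in((-.2,.3),(-.2,.12),(.08,.125)):
        q=O+yy*y;q[2]=z;print(s,inverse_kinematics(q,R*[s,s,1]))
E
```

```text
edge [[0.619, -0.0913], [0.526, -0.074]] [ 0.5725 -0.0827  0.09  ]
rear [[0.5915, -0.2389], [0.4912, -0.2175]] [ 0.5413 -0.2282  0.098 ]
stop [[0.6634, 0.1087], [0.5634, 0.1294]] [0.6134 0.119  0.032 ]
step [[0.6311, -0.03], [0.5406, -0.0124]] [ 0.5859 -0.0212  0.016 ]
tin [[0.6011, -0.0968], [0.5825, -0.2145], [0.5126, -0.203], [0.5309, -0.0841]] [ 0.5568 -0.1496  0.107 ]
len 0.3546666749259532 yaw -0.20465314547154648
o from rear [ 0.571795   -0.08134821  0.098     ] stop [ 0.57111757 -0.08461197  0.032     ] step [ 0.57287932 -0.08381581  0.016     ]
tin in ramp 0.0312 -0.0075
tin in ramp 0.0369 -0.1266
tin in ramp -0.0339 -0.1295
tin in ramp -0.0401 -0.0093
[ 0.57206923 -0.08310785  0.        ]
top [[ 0.197 -0.118  0.317]
 [ 0.278  0.122  0.373]
 [ 0.379  0.227  0.414]]
scene [[ 0.181 -0.127  0.314]
 [ 0.266  0.106  0.374]
 [ 0.372  0.221  0.514]]
1.0000000000000002
1 [-0.2904974   0.43514248  0.98026398  1.70356203 -0.38352861  1.21035318
  0.5804476 ]
1 [-0.29644329  0.74744648  1.06346641  1.88457543 -0.78411089  0.99974967
  0.91562119]
1 [-0.44158403  0.51276444  0.50852254  1.8922468  -0.33264995  0.82047699
  0.03729131]
-1 [-0.36201834  0.4928842   1.11760326  1.70655337 -0.46647529  1.24031701
 -2.48049101]
-1 [-0.31656408  0.77601586  1.10812203  1.8854672  -0.82252447  1.02607271
 -2.19288761]
-1 [ 0.72315379  0.80650203 -1.18155952  1.82475749  0.83804738  1.11629336
  2.17044089]
```

```bash
cat >> h.py <<'E'
f=np.load("fr.npz");O,X,Y=f["O"],f["x"],f["y"]
R=np.c_[Y,X,[0,0,-1.]]
def pt(x,y,ztip): return O+x*X+y*Y+np.array([0,0,ztip+.025])   # fingertips at ztip
def inr(): 
    s=sense();p=s["position"]-O;return (round(p@X,4),round(p@Y,4),round(p[2]-.025,4)),s["wrist_force"].round(2),round(s["time_s"],2)
E
python3 - <<'E'
from h import *
q=list(sense()["joint_pos"]); q[1],q[3],q[5]=.30,1.75,3.1416-2.05
move_joints(q); print(inr())
q[0]=.46;q[2]=0; move_joints(q); print(inr())
command_gripper(0.0)
for a in((-.19,.2),(-.19,.098),(.08,.1)): print(inverse_kinematics(pt(0,*a),R))
movep(pt(0,-.19,.2),R); print(inr(),sense()["joint_pos"].round(2))
p,d=camera("scene");cv2.imwrite("pics/s2.png",p[...,::-1])
E
```

```text
((np.float64(-0.4661), np.float64(0.5326), np.float64(0.2464)), array([-1.32,  1.33, -1.25]), 0.57)
((np.float64(-0.0295), np.float64(-0.2263), np.float64(0.246)), array([-0.42,  0.38, -0.65]), 3.65)
[ 0.45577701  0.37314403 -0.0769045   1.75729565  0.03302958  1.01240189
  0.16198826]
[ 0.45138893  0.48915993 -0.07267893  1.84561986  0.04719579  0.808465
  0.14994862]
[ 0.07363437  0.4805134  -0.18076034  1.8610826   0.11498508  0.81000731
 -0.37114652]
((np.float64(-0.0001), np.float64(-0.1892), np.float64(0.1989)), array([ 0.26, -0.74,  0.01]), 4.79) [ 0.46  0.37 -0.08  1.76  0.03  1.01  0.16]
```

View pics/s2.png

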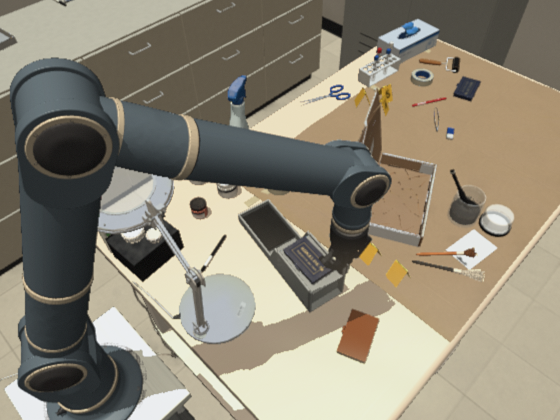

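The arm reaches well clear above the lamp, with the gripper at about (350,240) over the rear of the deck. Next is the slow push.

```bash
python3 - <<'E'
from h import *
move_l(pt(-.001,-.19,.097),R,feed=.12); print(inr())
move_l(pt(-.001,-.143,.097),feed=.06); print(inr())
for y in (-.10,-.055): move_l(pt(-.001,y,.097),feed=.022); print(inr())
sleep(.3)
p,d=camera("scene");cv2.imwrite("pics/s3.png",cv2.resize(p[180:320,220:400,::-1],None,fx=4,fy=4))
E
```

```text
((np.float64(-0.0004), np.float64(-0.1902), np.float64(0.0979)), array([ 0.81,  0.84, -0.34]), 5.85)
((np.float64(-0.001), np.float64(-0.1435), np.float64(0.097)), array([ 0.27,  0.06, -0.16]), 6.78)
((np.float64(-0.001), np.float64(-0.1), np.float64(0.097)), array([ 0.28, -0.87, -0.27]), 8.89)
((np.float64(-0.0009), np.float64(-0.0551), np.float64(0.097)), array([-0.2 , -1.2 ,  1.88]), 11.08)
```

View pics/s3.png

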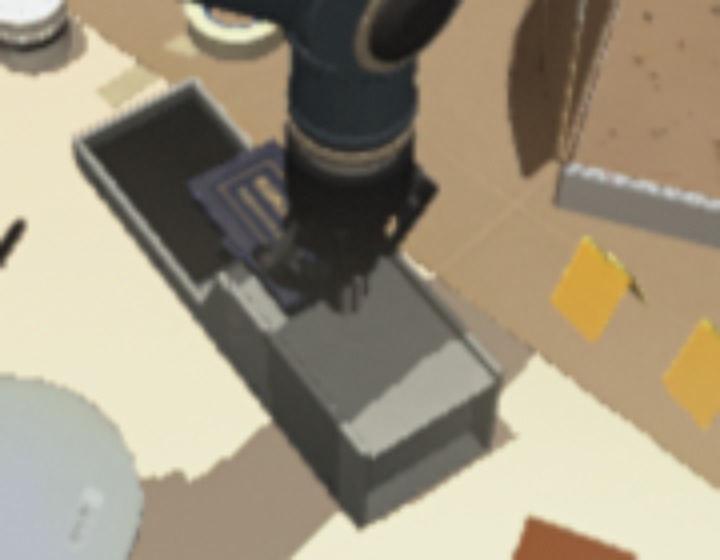

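The tin overhangs the edge at about (250,220) and is still roughly level or just starting to tip. I'll push on slowly.

```bash
python3 - <<'E'
from h import *
for y in (-.045,-.035,-.025): move_l(pt(-.001,y,.097),feed=.022); print(inr())
sleep(.2)
p,d=camera("scene");cv2.imwrite("pics/s4.png",cv2.resize(p[180:320,220:400,::-1],None,fx=4,fy=4))
E
```

```text
((np.float64(-0.0012), np.float64(-0.0443), np.float64(0.0968)), array([ 0.14,  0.63, -0.42]), 12.04)
((np.float64(-0.001), np.float64(-0.035), np.float64(0.097)), array([-0.6 , -0.99,  0.33]), 12.65)
((np.float64(-0.001), np.float64(-0.0249), np.float64(0.097)), array([-0.31, -0.99, -0.01]), 13.26)
```

View pics/s4.png

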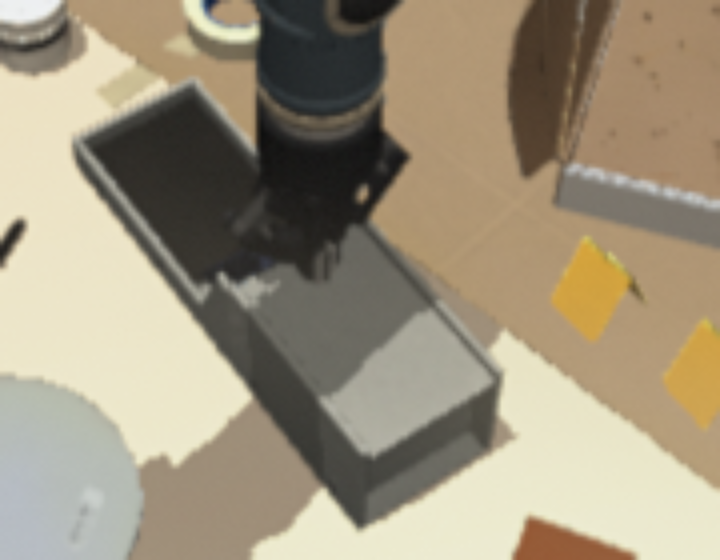

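The tin has swung down out of sight behind the gripper, leaving only blue near (262,262). Forces are small, so I'll tip it on over now.

```bash
python3 - <<'E'
from h import *
move_l(pt(-.001,-.025,.1),feed=.05)
for y in (.0,.03,.052,.06,.066): move_l(pt(-.001,y,.1),feed=.03); print(inr())
sleep(.4);print(inr())
p,d=camera("top");cv2.imwrite("pics/t5.png",cv2.resize(p[180:270,230:395,::-1],None,fx=4,fy=4))
E
```

```text
((np.float64(-0.0011), np.float64(-0.0001), np.float64(0.0998)), array([ 0.1 , -0.36, -0.55]), 14.74)
((np.float64(-0.001), np.float64(0.0297), np.float64(0.0999)), array([-0.05,  0.  ,  0.03]), 15.89)
((np.float64(-0.001), np.float64(0.0518), np.float64(0.1)), array([ 0.84, -0.73,  0.23]), 16.77)
((np.float64(-0.001), np.float64(0.0603), np.float64(0.1)), array([ 0.03, -0.06,  0.04]), 17.19)
((np.float64(-0.001), np.float64(0.0664), np.float64(0.1)), array([-0.5 , -0.01,  0.2 ]), 17.54)
((np.float64(-0.001), np.float64(0.0659), np.float64(0.1)), array([-0.3 ,  0.75,  0.14]), 17.94)
```

View pics/t5.png

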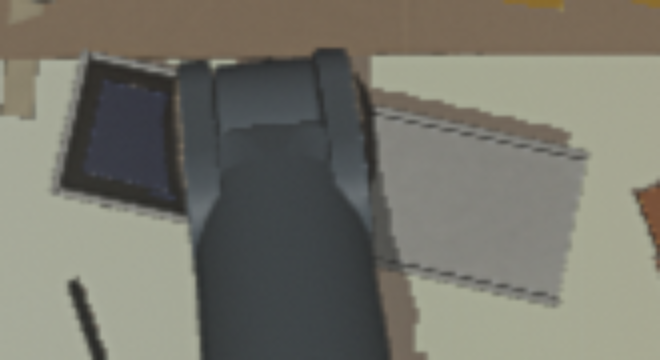

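The tin is down on the black landing at about (130,130), plain side up. I'll back off and measure it.

```bash
python3 - <<'E'
from h import *
move_l(pt(0,0,.15),feed=.15); move_l(pt(0,-.13,.2),feed=.2)
p,P=cloud("top",False);r=P-O;x,y,z=r@X,r@Y,P[...,2]
m=(abs(x)<.045)&(y>.066)&(y<.203)&(z>.024)&(z<.06)
m=cv2.morphologyEx(m.astype(np.uint8),cv2.MORPH_OPEN,np.ones((3,3)))>0
b=np.linalg.lstsq(np.c_[x[m],y[m],np.ones(m.sum())],z[m],rcond=None)[0]
print(m.sum(),b,x[m].min(),x[m].max(),y[m].min(),y[m].max(),np.median(z[m]),inr())
cv2.imwrite("pics/t6.png",cv2.resize(p[180:270,230:395,::-1],None,fx=4,fy=4))
E
```

```text
943 [0.00495418 0.00404628 0.0318973 ] -0.033976109492949796 0.03445812127380071 0.07228109111669855 0.19083381897320423 0.03244150933564027 ((np.float64(-0.0002), np.float64(-0.1277), np.float64(0.1992)), array([-0.16,  0.34,  0.47]), 19.59)
```

View pics/t6.png

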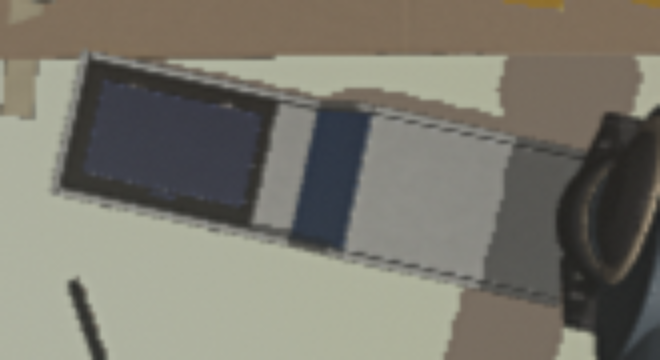

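The tin lies flat on the landing at about (175,145), its plain underside up. It is centred at y ≈ 132 mm and x ≈ 0.

```bash
python3 -c "
from rig import *
print(finish_job())"
```

```text
the job is handed in; nothing more can be done
None
```

I handed the job in at about 20 s of the 40 s allowed: the ink-pad tin lies flat on the landing mat, underside up and within about 3 mm of the landing's centre, and nothing else on the table was touched; the judge's verdict was not shown.

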